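# Slide the header card home in the card tray

### The arm

A 6-joint arm with a two-finger parallel gripper is mounted at the origin on a cart in front of the work surface, level with it; the furniture and walls round the work are solid. World frame = base frame: x ahead of the robot, y to its left, z up, the work surface at z = 0. Lengths are in m, angles in rad, forces in N, time in s.
With the tool pointing down it reaches from about 0.35 to 0.775 m from the base axis. Payload 5.5 kg.
Tool frame: the origin (TCP) lies at the very end of the fingers, on their centre line; the grasp point (between the pads) lies 19 mm behind it; z points along the fingers, y is the line along which they close (so a half turn about z gives the same grasp; the last joint's range is limited). The gripper opens to 85 mm and grips with 20 to 120 N. Pads are 22 mm wide; open, the fingers measure 114 mm over their backs; the gripper's body (76 mm by 85 mm) begins 54 mm behind the grasp point. The pads swing forward as they close: fully open they stand 13 mm farther back than shut.
Start: joints at [1.134, 0.313, 0.046, 1.304, 0, 1.431], TCP at [0.168, 0.55, 0.231] pointing down, gripper open.
Joint ranges: [-2.76, 2.76], [-0.86, 1.69], [-1.03, 1.26], [-2.2, 2.34], [-1.47, 1.5], [-3.14, 3.14]. Speed limits (rad/s): [2.57, 2.57, 3.14, 3.14, 3.14, 3.14].

### API

Orientations are given as a unit quaternion [w, x, y, z].
In Python, from station import ctrl, cams, sign_off gives the robot as it stands (ctrl), with the cameras (cams) and the job as plain functions.
- The arm moves only by the tool nudge_tcp, called after ">>>" as name(argument=value, ...) on one line, values as JSON. Schema: {"type":"object","properties":{"moves":{"type":"array","items":{"type":"object","properties":{"ax":{"type":"number"},"ay":{"type":"number"},"az":{"type":"number"},"sx":{"type":"number"},"sy":{"type":"number"},"sz":{"type":"number"},"aperture":{"type":"number"}},"additionalProperties":false,"required":["aperture"]},"minItems":1,"maxItems":10},"clamp_n":{"type":"number"},"only":{"type":"string"},"quiet":{"type":"boolean"},"lines":{"type":"string"}},"required":["moves"],"additionalProperties":false}. moves is a list of rows, 1 to 10 of them, each an object with the fields ax, ay, az (a rotation vector in fractions of the full range, 1 being pi rad), sx, sy, sz (the shift in shares of the most that a row can go, 1 being 62.5 mm), aperture (the finger opening in m); a field left out counts as zero (the opening has to be given); each row shifts and turns the commanded pose from where the row before left it, along the tool's axes as they then stand; what a row does not reach is not made up. A row lasts 1/8 s, in which the tool goes at most 0.0625 m and 0.188 rad, less where a joint would pass 70% of its speed; a pose out of reach is approached as far as the arm can. The fingers move at their own pace and stop on an object; clamp_n is the grip in N (left out, the last holds). Time passes only in rows, so rows that do not move let the fingers close. The tool returns the time, the measured TCP pose, the force, the opening and the grip force at its end. only (a regular expression) keeps the lines of the reply that match it, lines (a string "A,B") keeps lines A to B, and quiet returns only ok. Input that does not fit is refused with a message, and nothing moves.
- ctrl.read_state(): the state, without advancing time (a new reading comes with each control period).
- cams.grab_frame(name): name is "side" or "top"; returns (picture, depth): 384x512x3 uint8, blue, green, red; 384x512 float32, m along the optical axis (not along the pixel's ray), 0 where there is no reading.
- cams.camera_info(name): a dict with "mtx" (3x3 intrinsics, pixels), "R" (3x3) and "t" (3): a world point X has camera coordinates R X + t. Camera axes: x right, y down, z forward; pixel columns grow to the right and rows downward; lengths in m; the calibration is good to about 2 mm. A picture is of the moment at which its call begins. camera_info takes no time and is no camera call.
- sign_off(): hands the job in; it is judged then, once.
The state is a dict: "time": time; "joints": joint angles; "qvel": joint speeds; "effort": joint torques, N m; "position": TCP position; "ee_rot": TCP orientation; "force": force on the tool from outside, world axes, zero at the start; "ft_torque": the same for the moment, N m; "grip_width": finger opening in m; "finger_force": force on a finger pad.
Only numpy, scipy, OpenCV 4.12 (cv2) and the standard library are available. Lean on these libraries where they do the work, as an engineer would, in place of code of your own. Each camera call takes 0.05 s, during which the arm holds its last target. There are 200 camera calls.

### The job

In the flat three-lane tray, find the header card with the single round hole and bring it forward for stamping: press on its top and slide it along its lane towards the robot until its front edge rests against the tray's front bar. Keep it lying flat in its lane, and leave the other two cards where they are.

Things in the scene. Friction and masses are not known exactly. Their poses are not given: they have to be found in the camera images.
- card_tray: Low tray fixed to the bench, black floor, bright metal rails, 220 mm long (x) by 230 wide (y). Origin: centre of underside; -x is the front bar's side (robot side). Floor top at z 4 mm; rails, end bars to 12 mm. Three lanes along x, 66 mm wide, inside from x = -100 (front bar) to +100 mm (back bar), centred at y = -74, 0, +74 mm. Front bar has a 22 mm gap mid-lane.
- card_round: The card to slide: brown board 100 mm long (x) by 60 wide (y) by 4 thick, 50 g, with ONE round hole 22 mm wide, 30 mm from the middle towards +x (back). Origin: centre of underside. Lies loose in any one of the lanes near the back bar, x along the lane, top 8 mm above the bench; slides with moderate friction. Fully home, its origin is at tray x = -50 mm.
- card_slot: A bystander card of the same size and board, in another lane near the back bar, with one narrow slot 38 mm (across) by 9 mm instead of the round hole. Origin: centre of its underside. To be left alone.
- card_pair: A bystander card of the same size and board, in the remaining lane near the back bar, with two small round holes 11 mm wide side by side, 32 mm apart. Origin: centre of its underside. To be left alone.

How it is judged:
At the end, for the whole second after the job is handed in: The round-hole card lies flat and at rest on the floor of its lane with its front edge against the front bar or at most 12 mm from it, and the other two cards are within 15 mm of where they started (x of card_round in the frame of card_tray below -0.038 m and z of card_round in the frame of card_tray below 0.008 m and angle between card_round's own z axis and vertical below 0.08 rad and linear speed of card_round below 0.02 m/s and distance of each of card_slot, card_pair from where it was at the start of the episode below 0.015 m); the robot touches nothing.
It fails at once if the round-hole card is lifted out of its lane (its middle more than 15 mm above the tray floor) (z of card_round in the frame of card_tray above 0.019 m).
It fails at once if another card is moved by more than 15 mm (distance of any of card_slot, card_pair from where it was at the start of the episode above 0.015 m).
It also fails if it takes over 26 s, if anything falls off the work surface, if the arm or the gripper's body presses on something with over 40 N, if the wrist force passes 120 N, or if a joint passes its speed limit or range.

## Working session

There is one attempt and no reset: what is moved stays moved. The work goes in short steps, Python scripts to look and compute and a tool call to move; the robot and the scene stay as the last step left them, time stands still between calls to the robot, and variables do not carry over. Pictures are saved under pics/ and viewed, at most 10 in all, crops included, and the job is handed in when it is done.

```bash
ls; mkdir -p pics
```

Run:
```python
from station import ctrl, cams, sign_off
import cv2
for n in("top","side"):
    p,d=cams.grab_frame(n); cv2.imwrite(f"pics/{n}0.png",p)
    c=cams.camera_info(n); print(n,c["mtx"],c["R"],c["t"])
s=ctrl.read_state(); print(s["time"],s["position"],s["ee_rot"],s["grip_width"])
```

```text
pics
station.py
top [[484.65357786   0.         262.65814223]
 [  0.         484.65357786 191.18070701]
 [  0.           0.           1.        ]] [[ 0.0282561  -0.99959571 -0.00316395]
 [-0.99752098 -0.0279931  -0.06456226]
 [ 0.06444759  0.00498038 -0.99790866]] [-0.26958935  0.56646986  0.83949719]
side [[433.28660213   0.         250.56435112]
 [  0.         433.28660213 195.02698083]
 [  0.           0.           1.        ]] [[-0.96515813 -0.26056767  0.02396401]
 [-0.15409879  0.49198735 -0.85685589]
 [ 0.21147896 -0.83069425 -0.51499875]] [0.4836621  0.24161645 0.53511571]
0.1 [0.16799211 0.5494175  0.23050536] [-2.34855343e-04  1.47887878e-01  9.89003785e-01 -7.95395089e-04] 0.08559491053644502
```

View pics/top0.png

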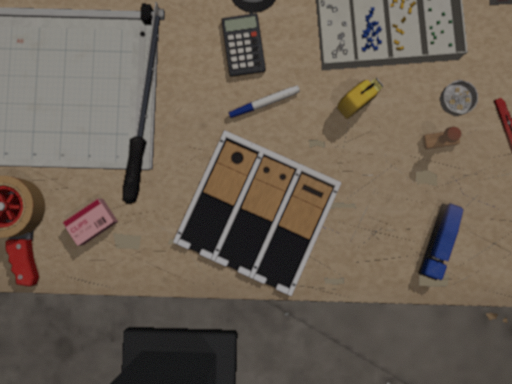

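The top view shows the tray with its corners at about (226,133), (339,186), (291,292) and (176,240). The round hole is at (237,158) in the left lane, the pair card is in the middle lane and the slot card in the right one.

Create h.py:
```python
from station import ctrl, cams, sign_off
import cv2, numpy as np
from scipy.spatial.transform import Rotation as Ro
def ray(uv,z,n="top"):
    c=cams.camera_info(n);K,R,t=c["mtx"],c["R"],c["t"]
    uv=np.atleast_2d(uv).astype(float); d=(R.T@np.linalg.inv(K)@np.c_[uv,np.ones(len(uv))].T).T
    o=-R.T@t; return o+d*((z-o[2])/d[:,2])[:,None]
def cards(p):
    hsv=cv2.cvtColor(p,cv2.COLOR_BGR2HSV)
    m=np.zeros(p.shape[:2],np.uint8); cv2.fillPoly(m,[np.array([[226,133],[339,186],[291,292],[176,240]])],255)
    b=cv2.inRange(hsv,(5,60,60),(30,255,255))&m
    b=cv2.morphologyEx(b,cv2.MORPH_OPEN,np.ones((3,3)))
    out=[]
    for c in cv2.findContours(b,cv2.RETR_EXTERNAL,cv2.CHAIN_APPROX_NONE)[0]:
        if cv2.contourArea(c)<500: continue
        q=ray(c[:,0],.008)[:,:2].astype(np.float32)
        r=cv2.minAreaRect(q); out.append((cv2.boundingRect(c),np.round(r[0],4),np.round(r[1],3),round(r[2],1)))
    return out
def tool(v): # world vector -> tool axes
    q=ctrl.read_state()["ee_rot"]; return Ro.from_quat(np.r_[q[1:],q[0]]).inv().apply(v)
```

Run:
```python
from h import *
p=cv2.imread("pics/top0.png")
for c in cards(p): print(c)
print(ray([(226,133),(339,186),(291,292),(176,240)],.012).round(4))
print(ray([(237,158)],.008))
s=ctrl.read_state();q=s["ee_rot"];print(Ro.from_quat(np.r_[q[1:],q[0]]).as_matrix().round(3))
cv2.imwrite("pics/crop.png",cv2.resize(p[120:300,165:350],None,fx=3,fy=3))
```

```text
((279, 174, 54, 65), array([ 0.5505, -0.3303]), array([0.063, 0.104]), 67.1)
((242, 157, 53, 64), array([ 0.5801, -0.2623]), array([0.063, 0.104]), 67.8)
((203, 141, 54, 64), array([ 0.6065, -0.1934]), array([0.063, 0.103]), 67.2)
[[ 0.677  -0.1847  0.012 ]
 [ 0.5873 -0.3892  0.012 ]
 [ 0.3982 -0.3083  0.012 ]
 [ 0.4833 -0.1026  0.012 ]]
[[ 0.63293047 -0.20568704  0.008     ]]
[[-0.956  0.293 -0.001]
 [ 0.293  0.956 -0.002]
 [ 0.    -0.002 -1.   ]]
```

View pics/crop.png

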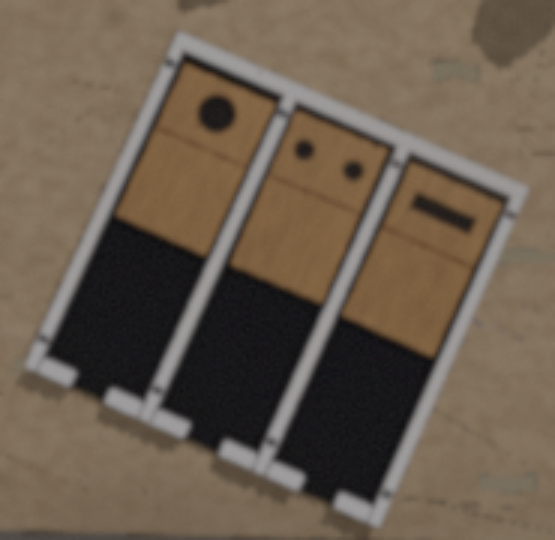

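View pics/side0.png

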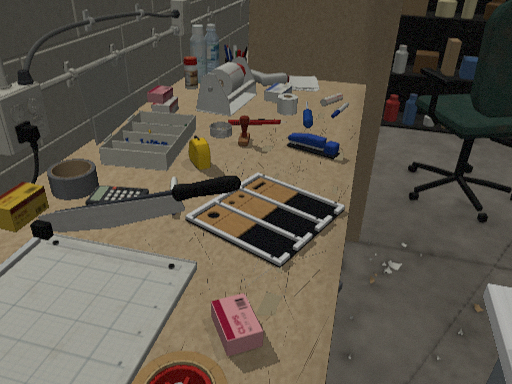

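The crop confirms it: the round hole is in the left (+y) lane, and all three cards sit against the back bar. The side view shows the guillotine lever at about (140,200) beside the tray, so I'll check obstacle heights along the path.

Run:
```python
from h import *
p,d=cams.grab_frame("top"); c=cams.camera_info("top");K,R,t=c["mtx"],c["R"],c["t"]
v,u=np.nonzero(d>0); z=d[v,u]
X=(np.linalg.inv(K)@np.c_[u,v,np.ones(len(u))].T*z).T; W=(X-t)@R
a=np.array([.168,.549]);b=np.array([.602,-.1915]);e=(b-a)/np.linalg.norm(b-a)
r=W[:,:2]-a; s=r@e; l=r@[-e[1],e[0]]
for k in np.arange(0,1,.1):
    m=(s>k)&(s<k+.1)&(abs(l)<.1)
    if m.any(): print(round(k,1),m.sum(),np.percentile(W[m,2],[50,99.5,100]).round(3))
tgt=np.array([.602,-.1915,.06]); pos=ctrl.read_state()["position"]; print(tool(tgt-pos))
```

```text
0.0 1596 [-0.77  -0.759 -0.756]
0.1 1084 [-0.77  -0.76  -0.758]
0.2 543 [-0.77  -0.759 -0.758]
0.3 77 [-0.77  -0.764 -0.764]
0.4 3062 [0.004 0.052 0.054]
0.5 5558 [0.001 0.052 0.054]
0.6 5945 [0.001 0.033 0.035]
0.7 6960 [0.002 0.18  0.183]
0.8 6097 [0.006 0.015 0.017]
0.9 6019 [0.005 0.017 0.021]
[-0.63177489 -0.58145361  0.17128764]
```

The rows are not in the units I measure in: shifts go in shares of 62.5 mm and turns go in shares of pi rad. I convert before sending: -0.042 m is -0.672, -0.0388 m is -0.6208.

>>> nudge_tcp(moves=[{"sx": -0.672, "sy": -0.6208, "aperture": 0}, {"sx": -0.672, "sy": -0.6208, "aperture": 0}, {"sx": -0.672, "sy": -0.6208, "aperture": 0}, {"sx": -0.672, "sy": -0.6208, "aperture": 0}, {"sx": -0.672, "sy": -0.6208, "aperture": 0}, {"sx": -0.672, "sy": -0.6208, "aperture": 0}, {"sx": -0.672, "sy": -0.6208, "aperture": 0}, {"sx": -0.672, "sy": -0.6208, "aperture": 0}, {"sx": -0.672, "sy": -0.6208, "aperture": 0}, {"sx": -0.672, "sy": -0.6208, "aperture": 0}], clamp_n=40)

```text
time: 1.4
position: [0.4569, 0.0542, 0.2313]
ee_rot: [0.0, 0.148, 0.989, 0.0]
force: [0.6, 0.3, 1.0]
grip_width: -0.0001
finger_force: 0.0
```

>>> nudge_tcp(moves=[{"sx": -0.672, "sy": -0.6208, "aperture": 0}, {"sx": -0.672, "sy": -0.6208, "aperture": 0}, {"sx": -0.672, "sy": -0.6208, "aperture": 0}, {"sx": -0.672, "sy": -0.6208, "aperture": 0}, {"sx": -0.672, "sy": -0.6208, "aperture": 0}, {"az": 0.0318, "aperture": 0}, {"aperture": 0}])

```text
time: 2.28
position: [0.6002, -0.1915, 0.2302]
ee_rot: [-0.001, 0.197, 0.98, 0.0]
force: [-0.6, 1.2, 0.3]
grip_width: 0.0001
finger_force: 0.0
```

Run:
```python
from h import *
tgt=np.array([.602,-.1915,.03]); s=ctrl.read_state(); print(tool(tgt-s["position"]),s["time"],tool([-.9205,.3907,0]),tool([0,0,1]))
d=cv2.imread("pics/top0.png")
p,d=cams.grab_frame("top"); cv2.imwrite("pics/top1.png",p)
c=cams.camera_info("top");K,R,t=c["mtx"],c["R"],c["t"]
v,u=np.mgrid[100:210,118:165].reshape(2,-1); z=d[v,u]
W=((np.linalg.inv(K)@np.c_[u,v,np.ones(len(u))].T*z).T-t)@R
m=(W[:,2]>.04); 
print(W[m].min(0),W[m].max(0), W[m][np.argmin(W[m][:,1])])
```

```text
[-0.00208674  0.00067022  0.20016575] 2.275 [0.99997147 0.00447215 0.00195084] [ 1.94981959e-03  2.39382466e-04 -9.99998070e-01]
[ 0.51857954 -0.25780413  0.63428609] [ 0.56024605 -0.20361573  0.87346113] [ 0.51857954 -0.25780413  0.87346113]
```

View pics/top1.png

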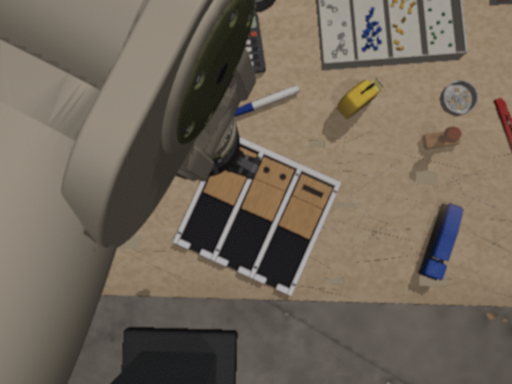

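The arm blocks part of the top view; the closed fingers are over the round card at about (245,160). Next I lower partway and check the lever clearance from the side.

Converted, 0.04 m is 0.64, -0.002 m is -0.032.

>>> nudge_tcp(moves=[{"sx": -0.032, "sz": 0.64, "aperture": 0}, {"sz": 0.64, "aperture": 0}, {"sz": 0.64, "aperture": 0}, {"aperture": 0}])

```text
time: 2.82
position: [0.5995, -0.1895, 0.1084]
ee_rot: [-0.003, 0.196, 0.981, 0.001]
force: [0.2, -0.2, -0.2]
grip_width: -0.0001
finger_force: 0.0
```

Run:
```python
from h import *
p,d=cams.grab_frame("side"); cv2.imwrite("pics/side1.png",p)
c=cams.camera_info("side");K,R,t=c["mtx"],c["R"],c["t"]
v,u=np.mgrid[175:205,200:243].reshape(2,-1); z=d[v,u]
W=((np.linalg.inv(K)@np.c_[u,v,np.ones(len(u))].T*z).T-t)@R
m=(W[:,2]>.13)&(p[v,u].max(1)<60)
print(np.percentile(W[m],[1,50,99],axis=0).round(3))
```

```text
[[ 0.538 -0.064  0.149]
 [ 0.565 -0.051  0.167]
 [ 0.595 -0.047  0.179]]
```

View pics/side1.png

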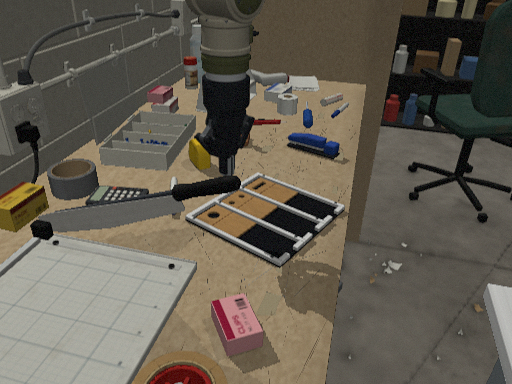

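The tool stands clear of the lever, whose handle end is at y of about -0.06, z 0.17. Descending to contact.

Converted, 0.04 m is 0.64, 0.012 m is 0.192.

>>> nudge_tcp(moves=[{"sz": 0.64, "aperture": 0}, {"sz": 0.64, "aperture": 0}, {"sz": 0.192, "aperture": 0}, {"aperture": 0}, {"aperture": 0}])

```text
time: 3.5
position: [0.604, -0.1924, 0.0217]
ee_rot: [0.002, 0.197, 0.98, -0.0]
force: [0.0, -0.7, 0.5]
grip_width: 0.0004
finger_force: 0.0
```

>>> nudge_tcp(moves=[{"sz": 0.048, "aperture": 0}, {"sz": 0.048, "aperture": 0}, {"aperture": 0}, {"aperture": 0}])

```text
time: 4.0
position: [0.6022, -0.1916, 0.0132]
ee_rot: [-0.0, 0.197, 0.98, 0.0]
force: [0.7, -0.1, -1.1]
grip_width: -0.0002
finger_force: 0.0
```

Converted, 0.003 m is 0.048, 0.002 m is 0.032.

>>> nudge_tcp(moves=[{"sz": 0.048, "aperture": 0}, {"sz": 0.032, "aperture": 0}, {"aperture": 0}, {"aperture": 0}])

```text
time: 4.5
position: [0.6022, -0.1916, 0.0081]
ee_rot: [-0.0, 0.197, 0.98, 0.0]
force: [-0.2, 0.3, -0.3]
grip_width: -0.0005
finger_force: 0.0
```

>>> nudge_tcp(moves=[{"sz": 0.016, "aperture": 0}, {"aperture": 0}, {"aperture": 0}])

```text
time: 4.88
position: [0.6023, -0.1917, 0.0081]
ee_rot: [0.0, 0.197, 0.98, -0.0]
force: [-2.0, 0.8, 5.0]
grip_width: 0.0002
finger_force: 2.9
```

Converted, 0.009 m is 0.144, 0.008 m is 0.128.

>>> nudge_tcp(moves=[{"sz": 0.024, "aperture": 0}, {"aperture": 0}, {"sx": 0.064, "aperture": 0}, {"sx": 0.128, "aperture": 0}, {"sx": 0.144, "aperture": 0}, {"sx": 0.144, "aperture": 0}, {"aperture": 0}, {"aperture": 0}])

```text
time: 5.88
position: [0.5769, -0.1812, 0.0081]
ee_rot: [0.003, 0.197, 0.98, -0.001]
force: [0.3, -1.1, 9.8]
grip_width: -0.0003
finger_force: 4.6
```

Run:
```python
from h import *
p,d=cams.grab_frame("side"); cv2.imwrite("pics/side2.png",cv2.resize(p[150:280,150:370],None,fx=3,fy=3))
```

```text
(no output)
```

View pics/side2.png

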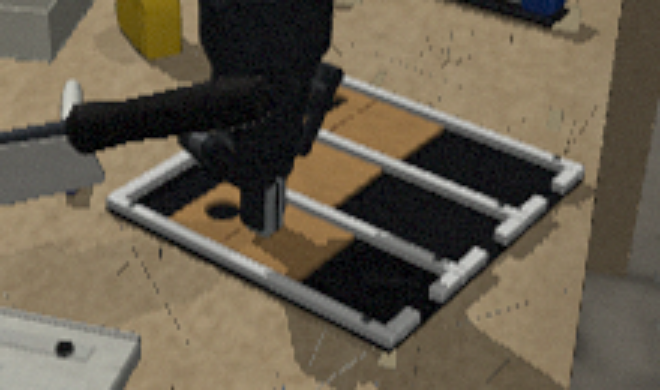

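The card moves with the tool: in the crop its front edge is near (330,255) and a gap has opened at the back bar. Sliding the remaining ~70 mm.

Converted, 0.008 m is 0.128.

>>> nudge_tcp(moves=[{"sx": 0.128, "aperture": 0}, {"sx": 0.128, "aperture": 0}, {"sx": 0.128, "aperture": 0}, {"sx": 0.128, "aperture": 0}, {"sx": 0.128, "aperture": 0}, {"sx": 0.128, "aperture": 0}, {"sx": 0.128, "aperture": 0}, {"aperture": 0}, {"aperture": 0}])

```text
time: 7.05
position: [0.5258, -0.1598, 0.008]
ee_rot: [0.003, 0.197, 0.98, -0.001]
force: [2.3, -1.3, 10.7]
grip_width: 0.0004
finger_force: 4.8
```

>>> nudge_tcp(moves=[{"sx": 0.08, "aperture": 0}, {"sx": 0.08, "aperture": 0}, {"sx": 0.048, "aperture": 0}, {"aperture": 0}, {"aperture": 0}])

```text
time: 7.68
position: [0.5145, -0.1551, 0.0081]
ee_rot: [0.004, 0.197, 0.98, -0.001]
force: [2.9, -1.1, 8.1]
grip_width: 0.0001
finger_force: 4.0
```

Run:
```python
from h import *
p,d=cams.grab_frame("side"); cv2.imwrite("pics/side3.png",cv2.resize(p[150:280,150:370],None,fx=3,fy=3))
```

```text
(no output)
```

View pics/side3.png

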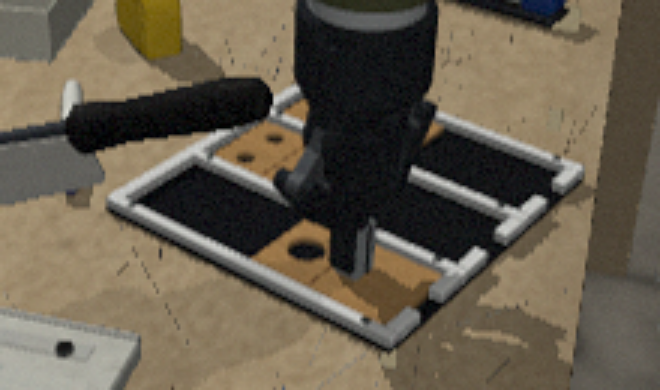

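The card's front edge is about at the front bar (440,285 to 395,320). I'll push a few mm more, then lift straight up and measure.

Converted, 0.003 m is 0.048, 0.002 m is 0.032.

>>> nudge_tcp(moves=[{"sx": 0.048, "aperture": 0}, {"sx": 0.032, "aperture": 0}, {"aperture": 0}])

```text
time: 8.1
position: [0.5103, -0.1534, 0.0081]
ee_rot: [0.004, 0.197, 0.98, -0.001]
force: [3.2, -1.9, 7.2]
grip_width: 0.0002
finger_force: 3.5
```

>>> nudge_tcp(moves=[{"sz": -0.064, "aperture": 0}, {"sz": -0.48, "aperture": 0}, {"sz": -0.8, "aperture": 0}, {"sz": -0.8, "aperture": 0}, {"sz": -0.64, "aperture": 0}, {"aperture": 0}])

```text
time: 8.85
position: [0.5078, -0.1521, 0.183]
ee_rot: [0.003, 0.197, 0.98, -0.001]
force: [0.0, -0.0, -0.4]
grip_width: 0.0001
finger_force: 0.0
```

Run:
```python
from h import *
p,d=cams.grab_frame("side"); cv2.imwrite("pics/side4.png",cv2.resize(p[150:280,150:370],None,fx=3,fy=3))
```

```text
(no output)
```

View pics/side4.png

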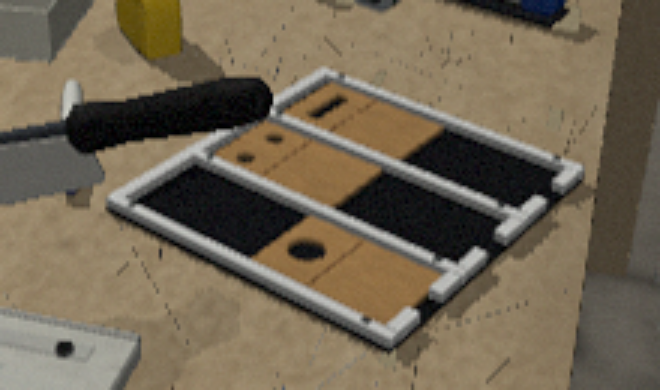

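The card lies flat, with its hole at crop (306,250) and its front edge against the front bar with no dark gap. The other two cards haven't moved. I'll check the number and hand in.

Run:
```python
from h import *
u=np.array([.9205,-.3907]); c0=np.array([.5365,-.2462])
h=ray([(150+306/3,150+250/3)],.008,"side")[0,:2]; x=(h-c0)@u-.03
print("card tray x",x)
if x<-.042: sign_off(); print("signed off")
```

```text
card tray x -0.05488768602526427
the job is handed in; nothing more can be done
signed off
```

I slid the round-hole card flat along its lane to the front bar (tray x measured about -0.055 m, home is -0.050 m, so within measurement error), left the other two cards where they were, lifted the arm clear and handed the job in at about 9 s.

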